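# Open the push-and-turn cap of the docked cleaner jug

### The job

Swing the small hold-down lever above the cleaner jug up and all the way back to its stop, clear of the cap. Then press the safety cap down and, keeping it pressed, turn it counter-clockwise (seen from above) about a sixth of a turn until it is free, and lift it straight off. Finish while still holding the cap upright in the gripper, right above the jug, about 5 cm clear of the neck, with the lever still back and the other things left where they stand.

Things in the scene. Friction and masses are not known exactly. Their poses are not given: they have to be found in the camera images.
- dock: steel dock fixed to the worktop, a white cleaner jug (84 x 96 mm, shoulder 118 mm high) strapped in it; neither can move. Origin on the worktop under the vertical axis of jug, neck and closed cap; x points from the jug to the steel post behind it (14 x 22 mm, 81 to 95 mm from the axis, top 207 mm high), z up.
- cap: white ribbed round cap, 52 mm diameter, 34 mm high, about 50 g, locked on the neck. Origin at the centre of its underside, z up; closed: 142 mm above the dock's origin (top at 176 mm), x along the dock's x. It must go down at least 4 mm (6 is good, 8 is the end) to turn, only counter-clockwise seen from above, and stay pressed to 0.9 rad; at 0.9 to 1.15 rad it lifts straight out.
- lever (a joint): angle (rad) of the hold-down lever about the dock's y axis: 0 level over the cap, grows as the free end rises; 1.57 upright, 2.3 its stop, leaning back beyond the post. A slightly stiff hinge (0.06 N m): it stays where it is left.
- lever_knob (a point): centre of the black barrel knob (18 mm diameter, 24 mm wide along the hinge axis, flat ends to pinch) at the lever's free end, 85 mm from the hinge; with the lever at 0 it is over the cap's centre, 24 mm above its top. The lever is an 8 mm round bar with a 14 mm rubber foot under it, 7 mm from the knob's centre towards the hinge.
- lever_hinge (a point): point on the lever's hinge axis (parallel to the dock's y), on top of the post: 85 mm along the dock's x and 200 mm up from the dock's origin
- neck_top (a point): centre of the neck's rim, 164 mm above the dock's origin; neck 33 mm wide, rims to 43 mm that lock the cap's two lugs; turn stop at about 1.2 rad. A 24 mm stopper stands 8 mm out of the neck and springs the cap up with 4 N, plus 0.8 N per mm pressed. The cap's underside clears neck and stopper 30 mm higher than closed.
- mug: white mug, 84 x 120 x 106 mm, a bystander; origin at its underside
- spice_jar: spice jar with a dark lid, 44 mm diameter, 105 mm high, a bystander; origin at its underside
- garlic: garlic bulb, 60 mm, a bystander; origin at its underside
- pump_bottle: clear round pump bottle, 65 mm diameter, 258 mm high, a bystander; origin at its underside
- square_bottle: square dotted pump bottle, 54 x 52 x 216 mm, a bystander; origin at its underside

How it is judged:
On the way, in this order (a step that is already met when the one before it is completed fails the run):
1. the lever is swung back past 2.0 rad (value of joint lever above 2 rad), for 0.2 s.
2. the cap is pressed down at least 3 mm, not yet turned (z of cap in the frame of dock below 0.139 m and angle between the x axis of cap and the x axis of dock, either way round below 0.5 rad), for 0.1 s.
3. the cap, still on the neck, is turned more than 0.8 rad (angle between the x axis of cap and the x axis of dock, either way round above 0.8 rad and z of cap in the frame of dock below 0.15 m and horizontal distance between cap and dock below 0.01 m), for 0.05 s.
At the end, for the whole second after the job is handed in: the fingers hold the cap still (under 0.03 m/s) and upright (within 0.3 rad), its underside 25 to 110 mm above the neck's rim and within 30 mm of the neck's axis, touching nothing of the jug, stopper or lever; the lever is still back beyond 1.9 rad (z of cap in the frame of neck_top between 0.025 and 0.11 m and horizontal distance between cap and neck_top below 0.03 m and angle between cap's own z axis and vertical below 0.3 rad and contact force between the fingers and cap above 1 N and contact force between cap and dock below 0.1 N and linear speed of cap below 0.03 m/s and value of joint lever above 1.9 rad); the arm keeps its last pose, push and grip.
It fails at once if a bystander was moved more than 30 mm (distance of any of mug, spice_jar, garlic, pump_bottle, square_bottle from where it was at the start of the episode above 0.03 m).
It also fails if it takes over 54 s, if anything falls off the work surface, if the arm or the gripper's body presses on something with over 40 N, if the wrist force passes 120 N, or if a joint passes its speed limit or range.

### The arm

A 6-joint arm with a two-finger parallel gripper is mounted at the origin on a cart in front of the work surface, level with it; the furniture and walls round the work are solid. World frame = base frame: x ahead of the robot, y to its left, z up, the work surface at z = 0. Lengths are in m, angles in rad, forces in N, time in s.
With the tool pointing down it reaches from about 0.375 to 0.975 m from the base axis. Payload 3.8 kg.
Tool frame: the origin (TCP) lies at the very end of the fingers, on their centre line; the grasp point (between the pads) lies bot.hold_point_z behind it (bot.hold_point_z is the distance from the TCP to the grasp point, in m); z points along the fingers, y is the line along which they close (so a half turn about z gives the same grasp; the last joint's range is limited). The gripper opens to 85 mm and grips with 20 to 120 N. Pads are 22 mm wide; open, the fingers measure 114 mm over their backs; the gripper's body (76 mm by 85 mm) begins 54 mm behind the grasp point. The pads swing forward as they close: fully open they stand 13 mm farther back than shut.
Start: joints at [-1.201, 0.264, 1.604, -0, 1.274, -0.037], TCP at [0.267, -0.62, 0.231] pointing down, gripper open.
Joint ranges: [-2.63, 2.63], [-0.94, 2.18], [0.31, 2.57], [-1.31, 4.45], [0, 2.66], [-2.55, 2.55]. Speed limits (rad/s): [2.57, 2.57, 3.14, 3.14, 3.14, 3.14].

### API

Orientations are given as a rotation vector (axis times angle).
In Python, from workcell import bot, cams, order, read_state gives the robot as it stands (bot), with the cameras (cams), the job (order) and the readings as plain functions.
- The arm moves only by the tool step_hand, called after ">>>" as name(argument=value, ...) on one line, values as JSON. Schema: {"type":"object","properties":{"offsets":{"type":"string"},"jaw":{"type":"number"},"force":{"type":"number"},"only":{"type":"string"},"quiet":{"type":"boolean"},"lines":{"type":"string"}},"required":["offsets"],"additionalProperties":false}. offsets is a string of 1 to 5 rows, one to a line, with the numbers parted by commas; each row has 4 numbers: dx, dy, dz in shares of the most that a row can go, 1 being 62.5 mm, then a turn about the tool's z in parts of the range, where 1.0 means pi/2 rad; each row shifts and turns the commanded pose from where the row before left it, along the tool's axes as they then stand; what a row does not reach is not made up. A row lasts 1/8 s, in which the tool goes at most 0.0625 m and 0.188 rad, less where a joint would pass 70% of its speed; a pose out of reach is approached as far as the arm can. jaw is the opening from 0.0 (shut) to 1.0 (fully open), set as the call begins (left out keeps the last). The fingers move at their own pace and stop on an object; force is the grip in N (left out, the last holds). Time passes only in rows, so rows that do not move let the fingers close. The tool returns the time, the measured TCP pose, the force, the opening and the grip force at its end. only (a regular expression) keeps the lines of the reply that match it, lines (a string "A,B") keeps lines A to B, and quiet returns only ok. Input that does not fit is refused with a message, and nothing moves.
- read_state(): the state, without advancing time (a new reading comes with each control period).
- cams.read_camera(name): name is "scene" or "top" or "wrist"; returns the picture (420x560x3 uint8, red, green, blue); there is no depth.
- cams.camera_info(name): a dict with "intrinsics" (3x3 intrinsics, pixels), "extrinsics" (4x4, takes a point from camera to world coordinates). Camera axes: x right, y down, z forward; pixel columns grow to the right and rows downward; lengths in m; the calibration is good to about 2 mm. A picture is of the moment at which its call begins: read the wrist's pose just before it. camera_info takes no time and is no camera call; for the wrist camera it gives the pose at the moment of the call.
- order.finish_job(): hands the job in; it is judged then, once.
The state is a dict: "time": time; "q": joint angles; "joint_vel": joint speeds; "joint_torque": joint torques, N m; "tool_pos": TCP position; "tcp_rot": TCP orientation; "wrist_force": force on the tool from outside, world axes, zero at the start; "torque": the same for the moment, N m; "width": opening from 0.0 (shut) to 1.0 (fully open); "grip_force": force on a finger pad.
Only numpy, scipy, OpenCV 4.12 (cv2) and the standard library are available. Lean on these libraries where they do the work, as an engineer would, in place of code of your own. Each camera call takes 0.05 s, during which the arm holds its last target. There are 200 camera calls.

## Working session

There is one attempt and no reset: what is moved stays moved. The work goes in short steps, Python scripts to look and compute and a tool call to move; the robot and the scene stay as the last step left them, time stands still between calls to the robot, and variables do not carry over. Pictures are saved under pics/ and viewed, at most 10 in all, crops included, and the job is handed in when it is done.

```bash
ls; mkdir -p pics
```

Run:
```python
from workcell import bot, cams, order, read_state
import cv2
for n in("scene","top"):
    cv2.imwrite(f"pics/{n}0.png",cams.read_camera(n)[:,:,::-1])
    i=cams.camera_info(n);print(n,i)
print(bot.hold_point_z,read_state())
```

```text
pics
workcell.py
scene {'intrinsics': array([[485.23641528,   0.        , 279.00309428],
       [  0.        , 485.23641528, 214.98589201],
       [  0.        ,   0.        ,   1.        ]]), 'extrinsics': array([[-0.80187522, -0.42070609,  0.42426703,  0.0642058 ],
       [-0.59723902,  0.5437364 , -0.58962385,  0.54304653],
       [ 0.01736892, -0.72619358, -0.68727083,  0.8745307 ],
       [ 0.        ,  0.        ,  0.        ,  1.        ]])}
top {'intrinsics': array([[463.38952207,   0.        , 279.56246213],
       [  0.        , 463.38952207, 206.53331257],
       [  0.        ,   0.        ,   1.        ]]), 'extrinsics': array([[-0.08191957, -0.97403785,  0.2110437 ,  0.2808319 ],
       [-0.9966322 ,  0.08084011, -0.01375238, -0.09090073],
       [-0.00366546, -0.21145953, -0.97737988,  1.41279863],
       [ 0.        ,  0.        ,  0.        ,  1.        ]])}
0.0187 {'time': 0.1, 'q': array([-1.20092822e+00,  2.64684154e-01,  1.60528493e+00,  1.17778294e-05,
        1.27371971e+00, -3.69064426e-02]), 'joint_vel': array([-0.00125382, -0.00206   , -0.00166338, -0.00105591, -0.00041993,
       -0.00145969]), 'joint_torque': array([-2.47566522e-04, -5.16707468e+01, -3.68589628e+01,  4.82561097e-05,
        6.30129958e-03, -4.77710500e-06]), 'tool_pos': array([ 0.2668114 , -0.61927813,  0.23005662]), 'tcp_rot': array([-3.07481285e+00, -6.34140584e-01,  5.27839659e-04]), 'wrist_force': array([ 0.40957702,  0.13927477, -0.21425037]), 'torque': array([0.02103747, 0.0011375 , 0.00622565]), 'grip_force': 0.0, 'width': 0.999501579571251}
```

View pics/scene0.png

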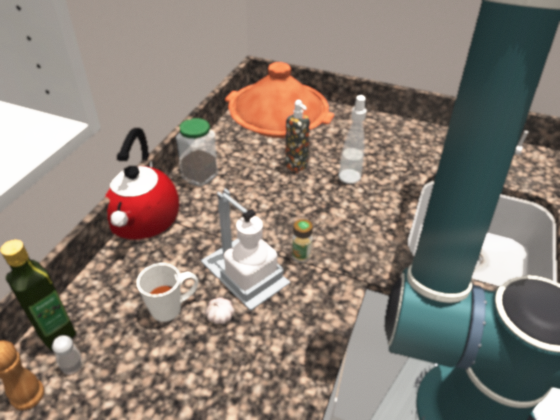

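View pics/top0.png

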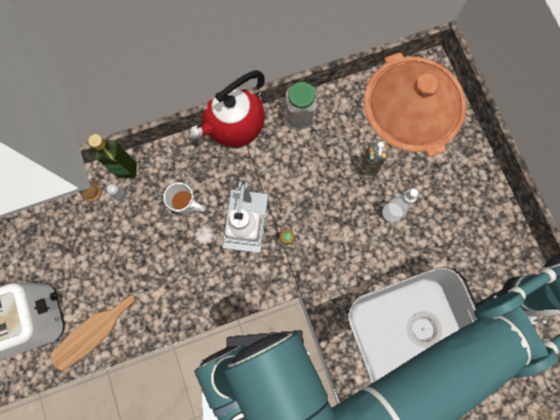

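The scene view shows the jug at about (250,255), with the knob near (250,216) and the post top near (226,196). In the top view the knob is near (238,215) and the post near (246,188). The garlic, mug and spice jar stand around the jug, so I'll zoom in.

Run:
```python
import cv2,numpy as np
a=cv2.imread("pics/scene0.png")[170:310,190:330];b=cv2.imread("pics/top0.png")[165:265,190:290]
cv2.imwrite("pics/z.png",np.hstack([cv2.resize(a,(400,400),interpolation=2),cv2.resize(b,(400,400),interpolation=2)]))
```

```text
(no output)
```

View pics/z.png

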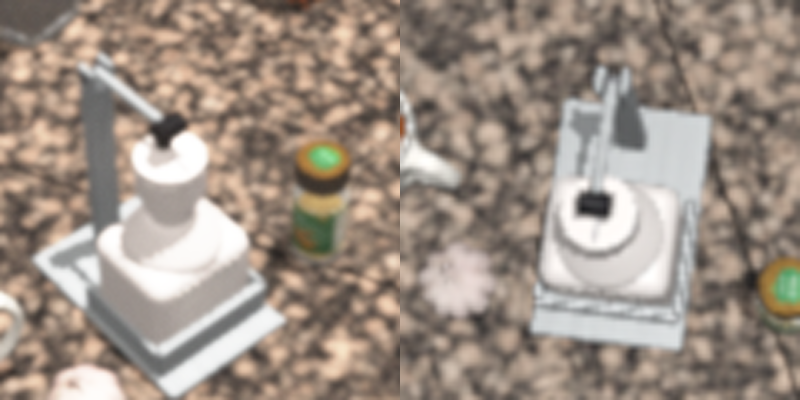

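The zoom gives these positions:

| Point | Scene px | Top px |
|---|---|---|
| Knob | (249.2,215.5) | (238.8,216.2) |
| Hinge | (223.6,194.2) | (242.8,185) |
| Cap top | (249.5,224.3) | (239.5,218.7) |

I'll fit the dock pose to these.

Create h.py:
```python
from workcell import bot, cams, order, read_state
import numpy as np, cv2
from scipy.optimize import least_squares
from scipy.spatial.transform import Rotation as R
def proj(i,P):
    E=np.linalg.inv(i["extrinsics"]);p=(E[:3,:3]@np.atleast_2d(P).T+E[:3,3:]);u=i["intrinsics"]@p;return (u[:2]/u[2]).T
def ray(i,uv,z):
    d=i["extrinsics"][:3,:3]@np.linalg.solve(i["intrinsics"],[*uv,1]);c=i["extrinsics"][:3,3];return c+d*(z-c[2])/d[2]
def dock(p,L):
    L=np.atleast_2d(L);return np.c_[p[0]+L[:,0]*np.cos(p[2])-L[:,1]*np.sin(p[2]),p[1]+L[:,0]*np.sin(p[2])+L[:,1]*np.cos(p[2]),L[:,2]]
```

Run:
```python
from h import *
s,t=cams.camera_info("scene"),cams.camera_info("top")
L=np.array([[0,0,.2],[.085,0,.2],[0,0,.176]])
S=np.array([[249.2,215.5],[223.6,194.2],[249.5,224.3]]);T=np.array([[238.75,216.2],[242.8,185],[239.5,218.7]])
for n,i,U in(("s",s,S),("t",t,T)):print(n,[ray(i,u,z).round(3) for u,z in zip(U,L[:,2])])
f=lambda p:np.r_[(proj(s,dock(p,L))-S).ravel(),(proj(t,dock(p,L))-T).ravel()]
r=least_squares(f,[.5,0,0]);print(r.x,r.fun.round(1))
for n,u,z in(("garlic",(205,234),.03),("jarlid",(287,235),.1),("mugtop",(178,196),.1)):print(n,ray(t,u,z).round(3))
q=read_state();print(R.from_rotvec(q["tcp_rot"]).as_matrix().round(3))
w=cams.camera_info("wrist");print(w)
```

```text
s [array([0.527, 0.002, 0.2  ]), array([ 0.611, -0.015,  0.2  ]), array([0.527, 0.003, 0.176])]
t [array([0.525, 0.003, 0.2  ]), array([ 0.61 , -0.014,  0.2  ]), array([0.523, 0.003, 0.176])]
[ 0.52631177  0.00279927 -0.19860239] [ 0.2  0.3  0.2  0.6  0.2  0.  -0.1 -0.3  0.1  0.2 -0.  -1.1]
garlic [0.514 0.121 0.03 ]
jarlid [ 0.48  -0.124  0.1  ]
mugtop [0.62  0.183 0.1  ]
[[ 0.918  0.396 -0.001]
 [ 0.396 -0.918  0.002]
 [ 0.    -0.002 -1.   ]]
{'intrinsics': array([[353.82221756,   0.        , 278.74174827],
       [  0.        , 353.82221756, 212.88073537],
       [  0.        ,   0.        ,   1.        ]]), 'extrinsics': array([[ 3.95658946e-01, -8.68648585e-01, -2.98167123e-01,
         3.44113083e-01],
       [-9.18397111e-01, -3.74531424e-01, -1.27565511e-01,
        -5.86672802e-01],
       [-8.63356373e-04,  3.24308260e-01, -9.45951059e-01,
         3.72430531e-01],
       [ 0.00000000e+00,  0.00000000e+00,  0.00000000e+00,
         1.00000000e+00]])}
```

The rows are not in the units I measure in: shifts go in shares of 62.5 mm and turns go in shares of pi/2 rad. I convert before sending: -0.06 m is -0.96, 0.04 m is 0.64.

>>> step_hand(offsets="0,0,-0.96,0\n0,0,-0.96,0\n0.64,-0.624,0,0\n0.64,-0.624,0,0\n0.64,-0.624,0,0", jaw=1.0)

```text
time: 0.72
tool_pos: [0.3312, -0.4633, 0.3508]
tcp_rot: [-3.076, -0.633, -0.0]
wrist_force: [0.8, 0.1, 0.5]
width: 1.001
grip_force: 0.0
```

>>> step_hand(offsets="0.64,-0.624,0,0\n0.64,-0.624,0,0\n0.64,-0.624,0,0\n0.64,-0.624,0,0\n0.64,-0.624,0,0")

```text
time: 1.35
tool_pos: [0.4377, -0.2049, 0.3509]
tcp_rot: [-3.077, -0.634, 0.0]
wrist_force: [1.4, -0.1, 0.6]
width: 1.002
grip_force: 0.0
```

>>> step_hand(offsets="0.64,-0.624,0,0\n0.64,-0.624,0,0\n0.64,-0.624,0,0\n0.64,-0.624,0,0")

```text
time: 1.85
tool_pos: [0.5229, 0.0016, 0.3509]
tcp_rot: [3.077, 0.635, -0.001]
wrist_force: [-0.1, -0.3, -0.2]
width: 1.001
grip_force: 0.0
```

>>> step_hand(offsets="0,0,0,0.0968\n0,0,0,0.0968\n0,0,0,0.0968\n0,0,0,0.0968\n0,0,0,0")

```text
time: 2.48
tool_pos: [0.5225, -0.0001, 0.3508]
tcp_rot: [3.126, -0.313, -0.001]
wrist_force: [0.1, 0.5, 0.8]
width: 1.001
grip_force: 0.0
```

Create p.py:
```python
from h import *
import sys
# target in dock frame: x y z -> tool-axis shift to it
p=[0.5263,0.0028,-0.1986]
q=read_state();M=R.from_rotvec(q["tcp_rot"]).as_matrix()
L=[float(a) for a in sys.argv[1:4]]
print("shift",(M.T@(dock(p,L)[0]-q["tool_pos"])).round(4),"yaw_y",np.arctan2(M[1,1],M[0,1]).round(3),"q",q["q"].round(2))
c,s=np.cos(p[2]),np.sin(p[2]);d=q["tool_pos"]-[p[0],p[1],0]
print("dockpos",(c*d[0]+s*d[1]).round(4),(-s*d[0]+c*d[1]).round(4),d[2].round(4),"F",q["wrist_force"].round(1),"w",round(q["width"],3),"t",q["time"])
```

```bash
python3 p.py 0 0 .25
```

```text
shift [ 0.0033 -0.0037  0.1008] yaw_y -1.77 q [-0.05 -0.08  1.76 -0.    1.46  1.72]
dockpos -0.0032 -0.0036 0.3508 F [0.1 0.5 0.8] w 1.001 t 2.475
```

To row units: 0.03 m is 0.48, -0.004 m is -0.064.

>>> step_hand(offsets="0.048,-0.064,0.48,0\n0,0,0.48,0\n0,0,0,0")

```text
time: 2.85
tool_pos: [0.5244, 0.0032, 0.2881]
tcp_rot: [3.126, -0.312, -0.01]
wrist_force: [0.6, -0.2, 0.4]
width: 0.997
grip_force: 0.0
```

Run:
```python
from h import *
w=cams.camera_info("wrist");im=cams.read_camera("wrist");p=[0.5263,0.0028,-0.1986]
cv2.imwrite("pics/w1.png",im[:,:,::-1])
print(proj(w,dock(p,[[0,0,.2],[0,.012,.2],[0,-.012,.2],[.085,0,.2],[0,0,.176]])).round(0))
```

```text
[[278. 217.]
 [261. 217.]
 [296. 217.]
 [278.  86.]
 [278. 206.]]
```

View pics/w1.png

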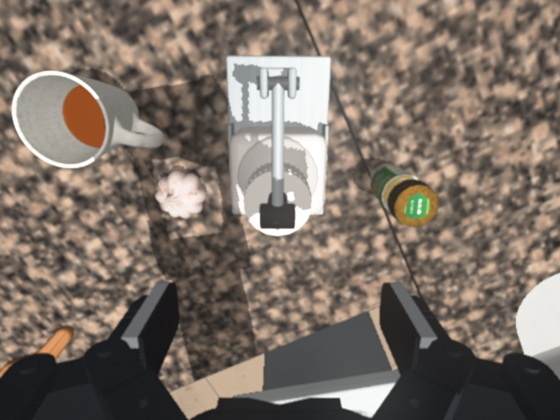

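The wrist view shows the knob at (278,216) with edges at 261 and 295, and the hinge at (279,85). Both match the prediction, so I'll descend and pinch the knob.

To row units: 0.04 m is 0.64, 0.03 m is 0.48.

>>> step_hand(offsets="0,0,0.64,0\n0,0,0.48,0\n0,0,0,0", jaw=0.7)

```text
time: 3.28
tool_pos: [0.5254, 0.0031, 0.2203]
tcp_rot: [3.126, -0.314, -0.005]
wrist_force: [0.1, -0.6, 0.6]
width: 0.701
grip_force: 0.0
```

```bash
python3 p.py 0 0 .182
```

```text
shift [0.001  0.0001 0.0383] yaw_y -1.771 q [-0.04 -0.01  1.93 -0.    1.22  1.73]
dockpos -0.0009 0.0001 0.2203 F [ 0.1 -0.6  0.6] w 0.701 t 3.275
```

>>> step_hand(offsets="0.016,0,0.4,0\n0,0,0.208,0\n0,0,0,0")

```text
time: 3.65
tool_pos: [0.5275, 0.0029, 0.1837]
tcp_rot: [-3.126, 0.315, 0.0]
wrist_force: [0.2, 0.3, 0.5]
width: 0.697
grip_force: 0.0
```

>>> step_hand(offsets="0,0,0,0\n0,0,0,0\n0,0,0,0\n0,0,0,0\n0,0,0,0", jaw=0, force=25)

```text
time: 4.28
tool_pos: [0.5282, 0.0034, 0.1839]
tcp_rot: [-3.125, 0.315, -0.003]
wrist_force: [2.0, 3.1, 2.1]
width: 0.276
grip_force: 30.3
```

```bash
python3 p.py 0 0 .182
```

```text
shift [-0.0018  0.0009  0.0019] yaw_y -1.772 q [-0.04  0.02  1.97  0.    1.15  1.73]
dockpos 0.0018 0.0009 0.1839 F [2.  3.1 2.1] w 0.276 t 4.275
```

To row units: -0.017 m is -0.272, -0.013 m is -0.208.

>>> step_hand(offsets="0.032,0,-0.272,0\n0.08,0,-0.256,0\n0.128,0,-0.24,0\n0.176,0,-0.208,0\n0,0,0,0")

```text
time: 4.9
tool_pos: [0.5535, -0.0019, 0.245]
tcp_rot: [-3.125, 0.316, -0.0]
wrist_force: [-0.7, 5.0, 1.6]
width: 0.279
grip_force: 27.8
```

```bash
python3 p.py .0258 0 .243
```

```text
shift [-0.0018  0.0008  0.002 ] yaw_y -1.772 q [-0.05  0.03  1.85  0.    1.27  1.72]
dockpos 0.0276 0.0008 0.245 F [-0.7  5.   1.6] w 0.279 t 4.9
```

>>> step_hand(offsets="0.208,0,-0.168,0\n0.24,0,-0.1232,0\n0.264,0,-0.072,0\n0.272,0,-0.016,0\n0,0,0,0")

```text
time: 5.52
tool_pos: [0.6137, -0.0144, 0.2682]
tcp_rot: [-3.125, 0.316, -0.0]
wrist_force: [0.7, 4.0, 2.4]
width: 0.274
grip_force: 26.5
```

```bash
python3 p.py .0875 0 .267
```

```text
shift [-0.0016  0.0004  0.0012] yaw_y -1.772 q [-0.06  0.13  1.7   0.    1.32  1.71]
dockpos 0.0891 0.0004 0.2682 F [0.7 4.  2.4] w 0.274 t 5.525
```

To row units: 0.017 m is 0.272, 0.016 m is 0.256.

>>> step_hand(offsets="0.272,0,0.032,0\n0.256,0,0.088,0\n0.232,0,0.136,0\n0.096,0,0.08,0\n0,0,0,0")

```text
time: 6.15
tool_pos: [0.6678, -0.0256, 0.2476]
tcp_rot: [3.126, -0.316, 0.007]
wrist_force: [3.5, 3.9, 4.1]
width: 0.274
grip_force: 27.7
```

```bash
python3 p.py .1416 0 .2454
```

Run:
```python
from h import *
cv2.imwrite("pics/s2.png",cv2.resize(cams.read_camera("scene")[120:310,140:380,::-1],(720,570)))
```

```text
shift [-0.0027  0.0001  0.0022] yaw_y -1.772 q [-0.08  0.24  1.6  -0.    1.29  1.7 ]
dockpos 0.1443 0.0001 0.2476 F [3.5 3.9 4.1] w 0.274 t 6.15
```

View pics/s2.png

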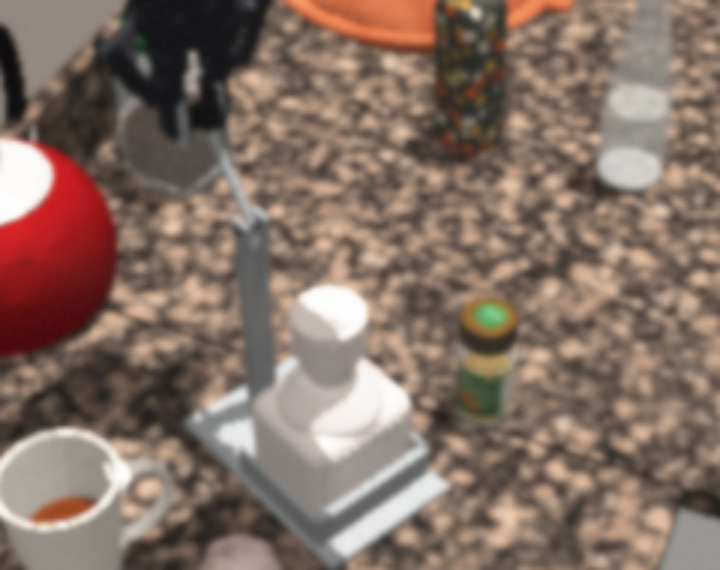

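The picture shows the lever leaning back past the post in the gripper and the cap exposed, with its top near crop (335,310). Next I'll release the knob and move back over the cap.

To row units: -0.04 m is -0.64, -0.03 m is -0.48.

>>> step_hand(offsets="0,0,0,0\n0,0,0,0\n0,0,0,0\n0,0,-0.48,0\n0,0,-0.64,0", jaw=0.6)

```text
time: 6.82
tool_pos: [0.6643, -0.0255, 0.3154]
tcp_rot: [3.125, -0.316, -0.007]
wrist_force: [0.4, 0.4, 0.3]
width: 0.601
grip_force: 0.0
```

>>> step_hand(offsets="-0.768,0,0,0\n-0.768,0,0,0\n-0.72,0,0,0\n0,0,0,0\n0,0,0,0", jaw=1.0)

```text
time: 7.45
tool_pos: [0.5278, 0.0027, 0.3173]
tcp_rot: [3.125, -0.316, 0.002]
wrist_force: [0.4, 0.3, -0.2]
width: 0.998
grip_force: 0.0
```

```bash
python3 p.py 0 0 .145;python3 - <<'E'
from h import *
w=cams.camera_info("wrist");im=cams.read_camera("wrist");p=[0.5263,0.0028,-0.1986]
cv2.imwrite("pics/w2.png",im[:,:,::-1])
a=np.linspace(0,6.28,60);C=dock(p,np.c_[.026*np.cos(a),.026*np.sin(a),0*a+.176]);P=proj(w,C);print(P.min(0),P.max(0),proj(w,dock(p,[[.1416,0,.263]])))
E
```

```text
shift [-0.0017  0.0002  0.1723] yaw_y -1.772 q [-0.04 -0.06  1.8  -0.    1.4   1.73]
dockpos 0.0015 0.0002 0.3173 F [ 0.4  0.3 -0.2] w 0.998 t 7.45
[247.44177203 169.43338235] [309.52169348 228.98805278] [[277.84896094 -32.77988026]]
```

View pics/w2.png

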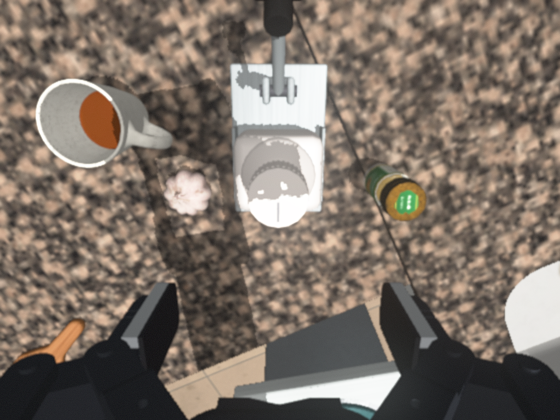

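The lever is back: the view shows its foot at (278,15), with the knob out of frame above. The cap disc at x 247–309, bottom 228, matches the prediction, so I'll descend around it and grip.

To row units: 0.045 m is 0.72, -0.0015 m is -0.024.

>>> step_hand(offsets="-0.024,0,0.72,0\n0,0,0.72,0\n0,0,0.72,0\n0,0,0.4,0\n0,0,0.224,0")

```text
time: 8.12
tool_pos: [0.5259, 0.003, 0.1408]
tcp_rot: [3.125, -0.316, -0.005]
wrist_force: [-0.4, -0.2, 0.6]
width: 1.002
grip_force: 0.0
```

>>> step_hand(offsets="0,0,0,0\n0,0,0,0\n0,0,0,0\n0,0,0,0\n0,0,0,0", jaw=0, force=60)

```text
time: 8.75
tool_pos: [0.5274, 0.0031, 0.1445]
tcp_rot: [-3.126, 0.316, -0.006]
wrist_force: [1.6, 0.2, 4.7]
width: 0.594
grip_force: 62.9
```

```bash
python3 p.py 0 0 .142
```

```text
shift [-0.001   0.0005  0.0025] yaw_y -1.772 q [-0.04  0.06  2.01 -0.    1.07  1.73]
dockpos 0.001 0.0005 0.1445 F [1.6 0.2 4.7] w 0.594 t 8.75
```

To row units: 0.004 m is 0.064, 0.003 m is 0.048.

>>> step_hand(offsets="0,0,0.048,0\n0,0,0.064,0\n0,0,0,0", jaw=0, force=80)

```text
time: 9.12
tool_pos: [0.5274, 0.0031, 0.1374]
tcp_rot: [-3.126, 0.316, -0.005]
wrist_force: [-0.1, -0.7, 8.9]
width: 0.587
grip_force: 82.7
```

```bash
python3 p.py 0 0 .138
```

```text
shift [-0.001   0.0006 -0.0006] yaw_y -1.772 q [-0.04  0.06  2.02 -0.    1.06  1.73]
dockpos 0.001 0.0006 0.1374 F [-0.1 -0.7  8.9] w 0.587 t 9.125
```

Down force is 8.9 N, which fits about 6 mm of press. Next I'll turn counter-clockwise, negative about the downward tool z.

To row units: -0.15 rad / 1.5708 = -0.0955.

>>> step_hand(offsets="0,0,0,-0.0637\n0,0,0,-0.0637\n0,0,0,-0.0955\n0,0,0,-0.0955\n0,0,0,0")

```text
time: 9.75
tool_pos: [0.5273, 0.0033, 0.1377]
tcp_rot: [3.106, 0.469, 0.005]
wrist_force: [0.5, 0.0, 9.3]
width: 0.588
grip_force: 82.7
```

```bash
python3 p.py 0 0 .138
```

```text
shift [-0.0011  0.0002 -0.0003] yaw_y -1.271 q [-0.04  0.06  2.02  0.    1.06  1.23]
dockpos 0.0009 0.0007 0.1377 F [0.5 0.  9.3] w 0.588 t 9.75
```

>>> step_hand(offsets="0,0,0,-0.0955\n0,0,0,-0.0955\n0,0,0,-0.0764\n0,0,0,-0.0637\n0,0,0,0")

```text
time: 10.38
tool_pos: [0.5273, 0.0033, 0.1376]
tcp_rot: [2.88, 1.251, 0.004]
wrist_force: [0.8, 0.1, 9.3]
width: 0.586
grip_force: 82.7
```

```bash
python3 p.py 0 0 .138
```

```text
shift [-0.0011 -0.0004 -0.0004] yaw_y -0.751 q [-0.04  0.06  2.02  0.    1.06  0.71]
dockpos 0.0009 0.0007 0.1376 F [0.8 0.1 9.3] w 0.586 t 10.375
```

To row units: -0.004 m is -0.064, -0.003 m is -0.048.

>>> step_hand(offsets="0,0,-0.064,0\n0,0,-0.064,0\n0,0,-0.048,0\n0,0,0,0")

```text
time: 10.88
tool_pos: [0.5258, 0.0034, 0.1465]
tcp_rot: [-2.882, -1.25, 0.0]
wrist_force: [3.0, 0.6, 0.8]
width: 0.591
grip_force: 83.6
```

```bash
python3 p.py 0 0 .138
```

```text
shift [-0.0001  0.0007  0.0085] yaw_y -0.752 q [-0.04  0.05  2.01  0.    1.08  0.71]
dockpos -0.0006 0.0005 0.1465 F [3.  0.6 0.8] w 0.591 t 10.875
```

To row units: -0.003 m is -0.048.

>>> step_hand(offsets="0,0,-0.048,0\n0,0,0,0")

```text
time: 11.12
tool_pos: [0.5259, 0.0034, 0.1498]
tcp_rot: [-2.882, -1.25, 0.0]
wrist_force: [3.6, 0.7, -0.8]
width: 0.589
grip_force: 83.4
```

```bash
python3 p.py 0 0 .138
```

```text
shift [-0.0001  0.0007  0.0118] yaw_y -0.752 q [-0.04  0.05  2.01  0.    1.09  0.71]
dockpos -0.0005 0.0005 0.1498 F [ 3.6  0.7 -0.8] w 0.589 t 11.125
```

>>> step_hand(offsets="0,0,-0.16,0\n0,0,-0.192,0\n0,0,-0.24,0\n0,0,-0.24,0\n0,0,-0.224,0")

```text
time: 11.75
tool_pos: [0.526, 0.0031, 0.2174]
tcp_rot: [2.882, 1.25, 0.001]
wrist_force: [0.1, 0.7, -0.8]
width: 0.593
grip_force: 84.7
```

>>> step_hand(offsets="0,0,0,0\n0,0,0,0\n0,0,0,0")

```text
time: 12.12
tool_pos: [0.5254, 0.0033, 0.2151]
tcp_rot: [-2.881, -1.25, 0.002]
wrist_force: [0.1, -0.8, -0.6]
width: 0.594
grip_force: 84.8
```

```bash
python3 p.py 0 0 .215
```

Run:
```python
from h import *
a=cams.read_camera("scene")[150:310,170:330,::-1];b=cams.read_camera("top")[150:270,180:300,::-1]
cv2.imwrite("pics/e.png",np.hstack([cv2.resize(a,(400,400)),cv2.resize(b,(400,400))]))
```

```text
shift [0.0003 0.001  0.0001] yaw_y -0.752 q [-0.04 -0.01  1.94  0.    1.21  0.71]
dockpos -0.001 0.0003 0.2151 F [ 0.1 -0.8 -0.6] w 0.594 t 12.125
```

View pics/e.png

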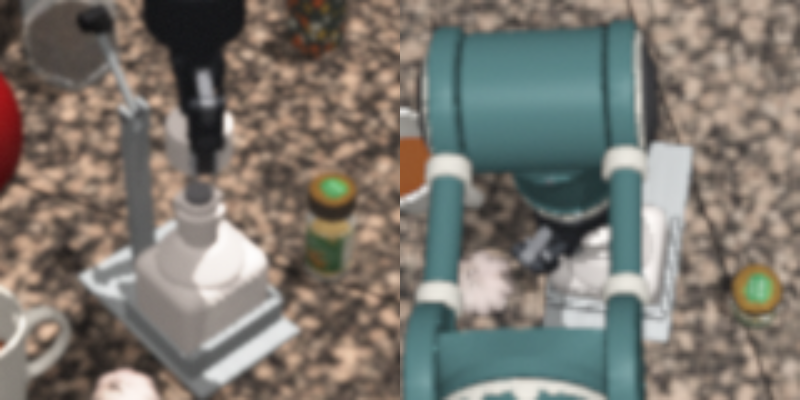

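The cap is off and held above the exposed neck and stopper, the bystanders are in place, and the lever knob sits at scene pixel (208,158). I'll check the lever angle and hand in.

Run:
```python
from h import *
p=[0.5263,0.0028,-0.1986];s=cams.camera_info("scene")
for a in(1.9,2.1,2.3):print(a,proj(s,dock(p,[[.085-.085*np.cos(a),0,.2+.085*np.sin(a)]])))
u=lambda a:proj(s,dock(p,[[.085-.085*np.cos(a),0,.2+.085*np.sin(a)]]))[0]
b=min(np.linspace(1.5,2.5,101),key=lambda a:np.hypot(*(u(a)-[208,158])));print(b,u(b))
if b>2.0: print(order.finish_job())
```

```text
1.9 [[213.15114512 158.11298252]]
2.1 [[208.93029677 157.45037844]]
2.3 [[205.42442336 158.31598919]]
2.15 [207.98149558 157.52631222]
the job is handed in; nothing more can be done
None
```

The job is handed in: the cap turned about 1.02 rad, came off and is held about 5 cm above the neck, with the lever back at roughly 2.15 rad by camera estimate (2.3 is its stop). The nearby bystanders I could see look unmoved, and no pass or fail result came back.

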